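# Snap a bur cassette into its dock and click the start key

## Task

Set the blue bur cassette into the pocket of the turquoise dock and push it straight down until you feel its catch snap over, then let go of it. After that press the green key until it clicks, and let it come back up. The catch and the key sit at a different depth every time, so go by feel, and push gently: stop as soon as the snap comes, without bearing down on the stops; leave the orange key and everything else on the bench alone.

Things in the scene. Friction and masses are not known exactly. Their poses are not given: they have to be found in the camera images.
- cassette: loose blue block, 70 (x) x 36 (y) x 34 mm high, about 0.12 kg, its lowest 4 mm stepped in by 2 mm all round. On top stands a white grip rib, 50 (x) x 12 (y) x 30 mm (64 mm high overall): hold it across its 12 mm, jaws closing along y, within 10 mm of its middle, as bur heads stand beside it towards both ends. Origin: centre of the underside; z up. The grey cassette is another one
- dock: turquoise slab fixed to the bench, 170 (x) x 130 (y) x 45 mm high, origin at the centre of its underside, z up. In the middle of its top is a rectangular pocket, 73 (x) x 39 (y) mm with a 3 mm chamfer, long side along the dock's x: the cassette goes in upright, its x along the dock's x, either way round. The dock must not take more than 24 N from the cassette
- pocket (a point): centre of the pocket's mouth, on the dock's top face. 12 mm below it lies the aluminium shelf on which the cassette first comes to rest (cassette origin 33 mm above the dock's). About 3 N of friction holds the shelf; it slides down with the cassette. 2 to 11 mm further down (differs each run, not measured) the cassette meets the catch; at home it has sunk 7.6 to 16.6 mm below its first rest
- catch (a joint): travel of the round black catch plunger in the pocket from its own rest, m: 0 as found, peak at 0.002, 0.0056 snapped home on a hard stop, where it stays. The push on the cassette, shelf friction included, rises to about 11 N at the peak, then falls off, and beyond 0.0045 the catch runs home by itself
- startbox: dark grey box fixed to the bench, 64 x 64 x 30 mm high, with a round green key of 24 mm diameter in the middle of its top; origin at the centre of the underside, z up. The key's crown stands 14 to 22 mm above the box's top (44 to 52 mm above the origin): it differs each run and is not measured. The box must not take more than 18 N
- startkey (a joint): travel of the green key from its own rest, m: 0 up, clicked beyond 0.0036, hard stop at 0.0045. It pushes back with up to 7.5 N at 0.0018, then snaps through to under 2 N at 0.004; released, it springs up again
- stopbox: the same box with an orange key: leave it alone. Origin at the centre of the underside
- spare: loose grey cassette with a black rib, same shape as the blue one; bystander, origin at the centre of the underside
- hexkey: T-handle hex key lying flat, blue handle 85 mm, shank 120 mm; bystander
- jar: yellow-capped jar, 60 mm across, 60 mm high; bystander
- insert: steel block 70 x 50 x 35 mm; bystander
Mind the look-alikes: they are no part of the job. What is shaped like the startbox but purple is not meant. What is shaped like the cassette but red is not meant.

How it is judged:
By the outcome, as a careful person would: the job done as asked, in the order asked, and still so for the second after the job is handed in, with the robot touching nothing.
It also fails if it takes over 66 s, if anything falls off the work surface, if the arm or the gripper's body presses on something with over 40 N, if the wrist force passes 120 N, or if a joint passes its speed limit or range.

## Robot

A 6-joint arm with a two-finger parallel gripper is mounted at the origin on the work surface. World frame = base frame: x ahead of the robot, y to its left, z up, the work surface at z = 0. Lengths are in mm, angles in degrees, forces in N, time in s.
With the tool pointing down it reaches from about 350 to 775 mm from the base axis. Payload 5.5 kg.
Tool frame: the origin (TCP) lies midway between the tips of the shut fingers; the grasp point (between the pads) lies 19 mm behind it; z points along the fingers, x is the direction in which the jaws open and shut, and the axes are right-handed (so a half turn about z gives the same grasp; the last joint's range is limited). The gripper opens to 85 mm and grips with 20 to 120 N. Pads are 22 mm wide; open, the fingers measure 114 mm over their backs; the gripper's body (76 mm by 85 mm) begins 54 mm behind the grasp point. The pads swing forward as they close: fully open they stand 13 mm farther back than shut.
Start: joints at [67.861, 17.945, 2.641, 74.691, 0, 82.002], TCP at [140.497, 557.613, 231.323] pointing down, gripper open.
Joint ranges: [-158.12, 158.12], [-49.38, 96.58], [-58.88, 72.47], [-126.05, 133.96], [-84.25, 85.87], [-180, 180]. Speed limits (degrees/s): [147.25, 147.25, 180, 180, 180, 180].

## Interface

Orientations are given as [roll, pitch, yaw] about the fixed x, y, z axes, in that order (R = Rz(yaw) Ry(pitch) Rx(roll)).
In Python, from rig import r, imaging gives the robot as it stands.
- The arm moves only by the tool arm_command, never from a script. Its argument "motion" is a list that holds one entry, the list of rows, each a list of 6 numbers: the shift along the tool's x, y, z in m, then the turn, a rotation vector about the tool's x, y, z in degrees. In form: [[[dx, dy, dz, ax, ay, az], ...]]. A call has 1 to 20 rows; each row is the pose to reach, as a shift and turn from the pose commanded when the call began, along the tool's axes at that moment; what a row does not reach only later rows make up. A row lasts 1/10 s, in which the tool goes at most 50 mm and 8.59 degrees, less where a joint would pass 70% of its speed; a pose out of reach is approached as far as the arm can. A call with a gripper value outside its range is refused whole. "claw" is the finger opening in m, from 0 to 0.0854, set as the call begins (left out, the last holds). The fingers move at their own pace and stop on an object; "grip_force" is the grip in N (left out, the last holds). Time passes only in rows, so rows that repeat a pose let the fingers close. It gives the time, the measured TCP pose, the force and the opening at its end, in the units of the state.
- r.state(): the state, without advancing time (a new reading comes with each control period).
- imaging.get_image(name): name is "side" or "top"; returns (picture, depth): 400x640x3 uint8, red, green, blue; 400x640 float32, mm along the optical axis (not along the pixel's ray), 0 where there is no reading.
- imaging.camera_model(name): a dict with "fx", "fy", "cx", "cy" (pixels), "k1" (the pictures are not rectified: a ray, as slopes to the right and down, at radius r is drawn at 1 + k1 r^2 times it, then the intrinsics apply), "pose" (4x4, takes a point from camera to world coordinates). Camera axes: x right, y down, z forward; pixel columns grow to the right and rows downward; lengths in mm; the calibration is good to about 2 mm. A picture is of the moment at which its call begins. camera_model takes no time and is no camera call.
- r.hand_in(): hands the job in, once; it reports no verdict.
The state is a dict: "clock": time; "joint_pos": joint angles; "qd": joint speeds; "joint_torque": joint torques, N m; "ee_pos": TCP position; "tcp_rot": TCP orientation; "wrist_force": force on the tool from outside, world axes, zero at the start; "moment": the same for the moment, N m; "opening": finger opening in mm.
Only numpy, scipy, OpenCV 4.12 (cv2) and the standard library are available. Lean on these libraries where they do the work, as an engineer would, in place of code of your own. Each camera call takes 0.05 s, during which the arm holds its last target.

## Working session

There is one attempt and no reset: what is moved stays moved. The work goes in short steps, Python scripts to look and compute and a tool call to move; the robot and the scene stay as the last step left them, time stands still between calls to the robot, and variables do not carry over. Pictures are saved under pics/ and viewed, and the job is handed in when it is done.

Besides the shell and the picture viewer there is one more tool, called after "Emit:" in YAML: its name, and indented under it one key for each argument. arm_command: Moves the arm, as the interface text tells. Its arguments: {"type":"object","properties":{"motion":{"type":"array"},"claw":{"type":"number"},"grip_force":{"type":"number"}},"required":["motion"]}

```bash
ls; mkdir -p pics
python3 - <<'E'
from rig import r, imaging
import cv2,numpy as np
print(r.state())
for n in ("top","side"):
    p,d=imaging.get_image(n); m=imaging.camera_model(n); print(n,m)
    cv2.imwrite(f"pics/{n}0.png",p[:,:,::-1]); np.save(f"{n}0_d.npy",d); np.save(f"{n}0_p.npy",p)
E
```

```text
pics
{'clock': 0.0, 'joint_pos': array([6.78620135e+01, 1.79903554e+01, 2.57638758e+00, 7.46915465e+01,
       1.19346832e-03, 8.20025250e+01]), 'qd': array([ 0.02276414,  0.09596292,  0.01228505, -0.03549422, -0.00528499,
        0.04353896]), 'joint_torque': array([-2.24022392e-04, -4.80628610e+01,  2.98530883e+01,  1.94159296e-02,
       -1.58665426e-05,  2.99879886e-06]), 'ee_pos': array([140.26753958, 557.0905078 , 230.40914619]), 'tcp_rot': array([-1.79984138e+02,  1.04322033e-01,  7.58595018e+01]), 'wrist_force': array([-0.62363796, -0.66144102,  0.10545189]), 'moment': array([-0.02456102, -0.05129928, -0.00490351]), 'opening': 85.32974296967885}
top {'fx': 505.82391794660117, 'fy': 505.82391794660117, 'cx': 313.4410951090042, 'cy': 200.1474920625455, 'k1': -0.00644224828662358, 'pose': array([[ 6.52963699e-03, -9.86300767e-01,  1.64827673e-01,
         3.94768969e+02],
       [-9.99908512e-01, -8.39252405e-03, -1.06081295e-02,
         9.21496449e+00],
       [ 1.18461265e-02, -1.64743326e-01, -9.86265332e-01,
         1.20550856e+03],
       [ 0.00000000e+00,  0.00000000e+00,  0.00000000e+00,
         1.00000000e+00]])}
side {'fx': 476.5691939214927, 'fy': 476.5691939214927, 'cx': 321.4573567897704, 'cy': 201.20366713369742, 'k1': 0.04103796859185507, 'pose': array([[ 9.46101000e-01, -1.42603735e-01,  2.90786989e-01,
         2.45601092e+02],
       [-3.22912912e-01, -4.84380053e-01,  8.13082540e-01,
        -9.63604913e+02],
       [ 2.49028101e-02, -8.63157077e-01, -5.04321039e-01,
         6.59377321e+02],
       [ 0.00000000e+00,  0.00000000e+00,  0.00000000e+00,
         1.00000000e+00]])}
```

View pics/top0.png

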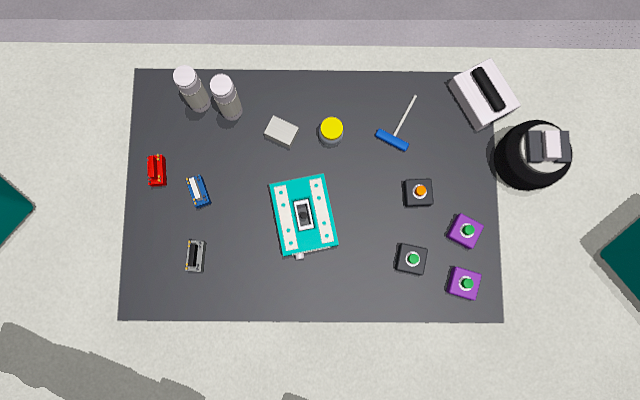

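View pics/side0.png

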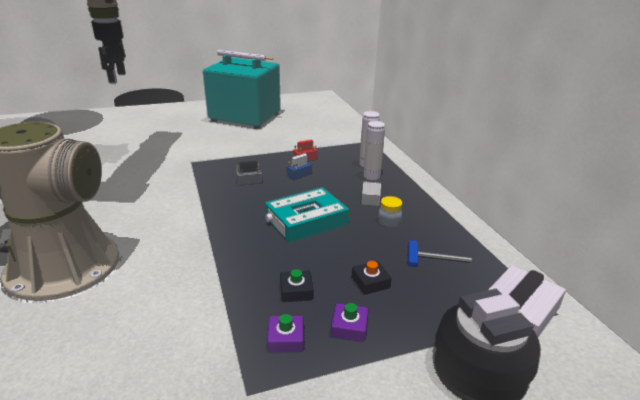

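The top view shows these candidates:
- **Cassettes:** blue with a white rib at (198,191), red at (156,170), grey with a black rib at (195,256). Blue is the one meant.
- **Green keys:** on a dark grey box at (412,258), on purple boxes at (465,231) and (464,283). The dark grey one is the startbox. Orange at (418,191) is the stopbox.
- **Dock:** turquoise at (303,215).

I'll confirm with enlarged crops and measure.

```bash
cat > h.py <<'E'
import numpy as np, cv2
from rig import r, imaging
def model(n): return imaging.camera_model(n)
def ray(m,uv):
    uv=np.atleast_2d(np.asarray(uv,float))
    d=np.stack([(uv[:,0]-m['cx'])/m['fx'],(uv[:,1]-m['cy'])/m['fy']],1)
    s=d.copy()
    for _ in range(20): s=d/(1+m['k1']*(s**2).sum(1,keepdims=True))
    return np.c_[s,np.ones(len(s))]
def plane(m,uv,z):
    v=ray(m,uv)@m['pose'][:3,:3].T; o=m['pose'][:3,3]
    return o+v*((z-o[2])/v[:,2])[:,None]
def deproj(m,uv,dep):
    return ray(m,uv)*np.asarray(dep)[:,None]@m['pose'][:3,:3].T+m['pose'][:3,3]
def proj(m,P):
    P=np.atleast_2d(P); c=(P-m['pose'][:3,3])@m['pose'][:3,:3]
    s=c[:,:2]/c[:,2:]; s=s*(1+m['k1']*(s**2).sum(1,keepdims=True))
    return s*[m['fx'],m['fy']]+[m['cx'],m['cy']]
E
python3 - <<'E'
from h import *
t=np.load('top0_p.npy'); s=np.load('side0_p.npy')
def crop(p,c,h=25,w=33,k=6): x,y=c; return cv2.resize(p[y-h:y+h,x-w:x+w],None,fx=k,fy=k,interpolation=cv2.INTER_CUBIC)
a=np.hstack([crop(t,(198,191)),crop(t,(412,258))]); b=np.hstack([crop(s,(299,167)),crop(s,(296,284))])
cv2.imwrite('pics/crop1.png',np.vstack([a,b])[:,:,::-1])
cv2.imwrite('pics/crop2.png',crop(t,(303,215),50,60,6)[:,:,::-1])
hsv=cv2.cvtColor(t,cv2.COLOR_RGB2HSV)
for (u,v) in [(198,191),(303,215),(412,258)]: print(hsv[v-8:v+9:4,u-8:u+9:4].tolist())
E
```

```text
[[[120, 4, 234], [6, 5, 241], [105, 207, 179], [106, 187, 187], [128, 10, 103]], [[105, 217, 168], [12, 5, 232], [16, 49, 119], [105, 189, 173], [135, 10, 100]], [[105, 207, 182], [10, 10, 239], [17, 10, 182], [105, 193, 174], [108, 211, 58]], [[9, 29, 87], [116, 9, 207], [6, 5, 241], [105, 198, 178], [105, 192, 197]], [[126, 13, 101], [23, 228, 242], [16, 30, 126], [120, 37, 145], [108, 122, 100]]]
[[[0, 0, 255], [115, 17, 88], [126, 13, 101], [115, 15, 103], [88, 255, 153]], [[171, 32, 165], [120, 11, 118], [120, 7, 108], [114, 49, 26], [88, 255, 61]], [[90, 158, 97], [140, 13, 60], [120, 4, 66], [135, 12, 42], [170, 28, 180]], [[89, 255, 160], [120, 10, 123], [113, 11, 94], [105, 8, 127], [0, 0, 255]], [[89, 255, 196], [128, 4, 247], [110, 6, 119], [108, 11, 114], [132, 6, 216]]]
[[[120, 15, 105], [126, 13, 100], [110, 17, 88], [116, 18, 99], [129, 18, 102]], [[113, 19, 105], [158, 15, 184], [69, 237, 156], [69, 20, 220], [115, 15, 99]], [[108, 13, 99], [62, 255, 52], [70, 158, 192], [70, 171, 188], [141, 21, 87]], [[120, 8, 101], [159, 19, 188], [69, 175, 185], [67, 94, 197], [126, 14, 94]], [[113, 10, 107], [125, 16, 97], [120, 6, 203], [115, 17, 92], [124, 20, 104]]]
```

View pics/crop1.png

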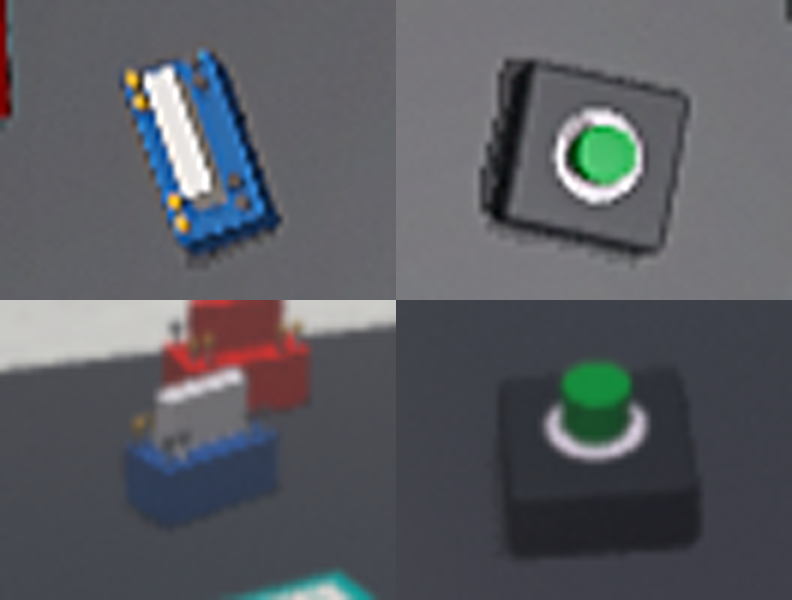

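View pics/crop2.png

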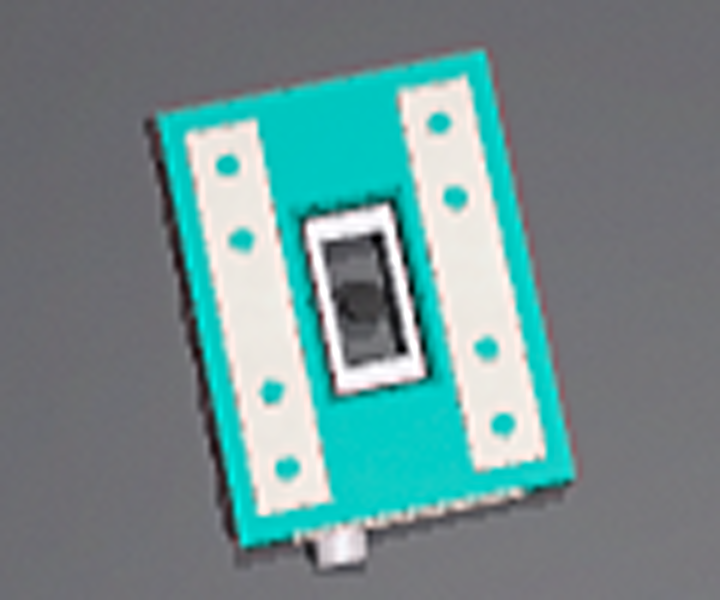

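The crops confirm it. The blue cassette has a white rib with gold bur heads at its -y side ends and dark ones opposite. The startbox is a dark grey box with a green key. The dock pocket is framed in white at about (304,214), with the black plunger inside. Next I measure poses.

```bash
cat > meas.py <<'E'
from h import *
def up(p,k=4): return cv2.resize(p,None,fx=k,fy=k,interpolation=cv2.INTER_CUBIC)
def unup(c,k=4): return (np.asarray(c,float)+.5)/k-.5
def comp(mask,uv,k=4):
    n,l,st,ce=cv2.connectedComponentsWithStats(mask.astype(np.uint8))
    d=[np.linalg.norm(unup(ce[i])-uv) if st[i,4]>200 else 1e9 for i in range(1,n)]
    i=1+int(np.argmin(d)); 
    c=max(cv2.findContours((l==i).astype(np.uint8),cv2.RETR_EXTERNAL,cv2.CHAIN_APPROX_NONE)[0],key=cv2.contourArea)
    return unup(c[:,0,:])
def rect(m,c,z,lab):
    w=plane(m,c,z)[:,:2].astype(np.float32)
    (cx,cy),(a,b),ang=cv2.minAreaRect(cv2.convexHull(w))
    box=cv2.boxPoints(((cx,cy),(a,b),ang))
    e1=box[1]-box[0]; e2=box[2]-box[1]; L=e1 if np.linalg.norm(e1)>np.linalg.norm(e2) else e2
    an=np.degrees(np.arctan2(L[1],L[0]))%180
    print(lab,'c',np.round((cx,cy),1),'size',np.round(sorted((a,b)),1),'long axis yaw',round(an,1))
    return cx,cy,an
E
cat > m1.py <<'E'
from meas import *
t=np.load('top0_p.npy'); s=np.load('side0_p.npy'); mt=model('top'); ms=model('side')
for nm,p,m in (('top',t,mt),('side',s,ms)):
    h=cv2.cvtColor(up(p),cv2.COLOR_RGB2HSV); H,S,V=h[...,0],h[...,1],h[...,2]
    at=lambda x: proj(m,x)[0]
    teal=(H>82)&(H<96)&(S>120)&(V>100)
    if nm=='top':
        c=comp(teal,(303,215)); print(len(c)); rect(m,c,45,'dock')
    red=None
    blue=(H>100)&(H<112)&(S>120)&(V>130 if nm=='top' else V>60)
    white=(S<30)&(V>150)
    if nm=='top':
        rect(m,comp(blue|white&0,(200,191)),34,'blue top')
        rect(m,comp(white,(196,191)),64,'rib top')
        rect(m,comp(white,(304,214)),45,'pocket frame')
        g=(H>55)&(H<80)&(S>100)&(V>110)
        for z in (44,48,52): print('green',z,plane(m,[comp(g,(412,258)).mean(0)],z).round(1))
        w=comp((S<110)&(V>140),(412,258)); (e,ax,_)=cv2.fitEllipse(w.astype(np.float32)); print('white ring',plane(m,[e],30).round(1),ax)
d=np.load('top0_d.npy')
for nm,uv in (('bench',(250,200)),('rib',(196,190)),('docktop',(303,180)),('key',(414,258)),('box',(400,250)),('shelf',(304,205)),('blueTop',(207,195))):
    print(nm,deproj(mt,[uv],[d[uv[1],uv[0]]]).round(1))
ds=np.load('side0_d.npy')
for nm,uv in (('bench',(250,200)),('dockstrip',(290,200)),('key',(296,273)),('rib',(299,160))):
    print('s',nm,deproj(ms,[uv],[ds[uv[1],uv[0]]]).round(1))
E
python3 m1.py
```

```text
1012
dock c [555.9  20.3] size [131.2 173. ] long axis yaw 11.9
blue top c [612.1 270.1] size [36.2 71.3] long axis yaw 20.3
rib top c [612.2 270.3] size [12.6 52.4] long axis yaw 21.7
pocket frame c [555.3  20.1] size [35.1 69.3] long axis yaw 11.9
green 44 [[ 456.1 -233.1   44. ]]
green 48 [[ 455.9 -232.3   48. ]]
green 52 [[ 455.7 -231.4   52. ]]
white ring [[ 456.  -233.4   30. ]] (14.566129684448242, 15.424860954284668)
bench [[594.8 149.    3.2]]
rib [[606.7 266.   64.4]]
docktop [[636.   21.5  46.4]]
key [[ 456.1 -233.    51.4]]
box [[ 475.5 -205.2   30.8]]
shelf [[584.   18.9   1.2]]
blueTop [[601.1 247.1  31.4]]
s bench [[441.  164.7  -2.3]]
s dockstrip [[525.1  57.5  43.8]]
s key [[ 456.5 -233.7   46.9]]
s rib [[609.3 260.6  53.2]]
```

```bash
cat > pl.py <<'E'
import json,sys,os
from h import *
from scipy.spatial.transform import Rotation as R
# cmd pose kept as x,y,z,yaw (tool down); pl.py go x y z yaw -> numbers in tool axes; pl.py sent dx dy dz az -> update
F='cmd.json'
c=json.load(open(F)) if os.path.exists(F) else [140.497,557.613,231.323,75.859]
def ax(y):
    y=np.radians(y); return np.array([[np.cos(y),np.sin(y),0],[np.sin(y),-np.cos(y),0],[0,0,-1]]).T
a=[float(v) for v in sys.argv[2:]]
if sys.argv[1]=='sent':
    p=np.array(c[:3])+ax(c[3])@(np.array(a[:3])*1000); c=[*p,c[3]-a[3]]; json.dump(c,open(F,'w')); 
else:
    d=np.array(a[:3])-c[:3]; print('shift m',(ax(c[3]).T@d/1000).round(4),'az',round(c[3]-a[3],2))
s=r.state(); print('cmd',np.round(c,2),'meas',s['ee_pos'].round(2),s['tcp_rot'].round(2),'F',s['wrist_force'].round(2),'t',round(s['clock'],2),'open',round(s['opening'],1))
E
python3 pl.py go 612.1 270.2 180 111
```

```text
shift m [-0.1635  0.5275  0.0513] az -35.14
cmd [140.5  557.61 231.32  75.86] meas [140.3  557.15 230.49] [-1.7999e+02  9.0000e-02  7.5860e+01] F [-0.76  0.06 -0.65] t 0.1 open 85.3
```

Emit:
arm_command:
  motion:
    - [[-0.1635, 0.5275, 0.0513, 0, 0, -35.14], [-0.1635, 0.5275, 0.0513, 0, 0, -35.14], [-0.1635, 0.5275, 0.0513, 0, 0, -35.14], [-0.1635, 0.5275, 0.0513, 0, 0, -35.14], [-0.1635, 0.5275, 0.0513, 0, 0, -35.14], [-0.1635, 0.5275, 0.0513, 0, 0, -35.14], [-0.1635, 0.5275, 0.0513, 0, 0, -35.14], [-0.1635, 0.5275, 0.0513, 0, 0, -35.14], [-0.1635, 0.5275, 0.0513, 0, 0, -35.14], [-0.1635, 0.5275, 0.0513, 0, 0, -35.14], [-0.1635, 0.5275, 0.0513, 0, 0, -35.14], [-0.1635, 0.5275, 0.0513, 0, 0, -35.14], [-0.1635, 0.5275, 0.0513, 0, 0, -35.14], [-0.1635, 0.5275, 0.0513, 0, 0, -35.14], [-0.1635, 0.5275, 0.0513, 0, 0, -35.14], [-0.1635, 0.5275, 0.0513, 0, 0, -35.14], [-0.1635, 0.5275, 0.0513, 0, 0, -35.14], [-0.1635, 0.5275, 0.0513, 0, 0, -35.14]]

```text
clock: 1.9
ee_pos: [611.5, 270.9, 180.5]
tcp_rot: [180.0, -0.0, 111.1]
wrist_force: [0.6, -0.7, -0.2]
opening: 85.0
```

```bash
python3 pl.py sent -0.1635 0.5275 0.0513 -35.14; python3 pl.py go 612.1 270.2 38 111
python3 - <<'E'
from h import *
p,d=imaging.get_image('side'); cv2.imwrite('pics/side1.png',p[:,:,::-1])
E
```

```text
cmd [612.07 270.19 180.02 111.  ] meas [611.54 270.94 180.48] [179.97  -0.   111.07] F [ 0.63 -0.7  -0.19] t 1.9 open 85.0
shift m [-0.     0.     0.142] az -0.0
cmd [612.07 270.19 180.02 111.  ] meas [611.54 270.94 180.48] [179.97  -0.   111.07] F [ 0.63 -0.7  -0.19] t 1.9 open 85.0
```

View pics/side1.png

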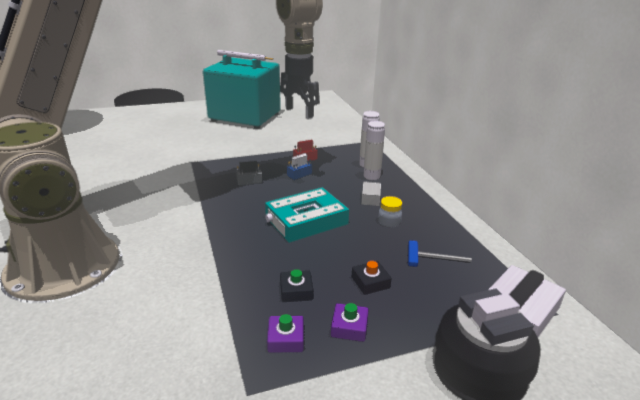

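The gripper stands above the blue cassette, with the fingers at about (300,100) in the side view. The path down is clear.

Emit:
arm_command:
  motion:
    - [[0, 0, 0.03, 0, 0, 0], [0, 0, 0.06, 0, 0, 0], [0, 0, 0.09, 0, 0, 0], [0, 0, 0.11, 0, 0, 0], [0, 0, 0.122, 0, 0, 0], [0, 0, 0.13, 0, 0, 0], [0, 0, 0.136, 0, 0, 0], [0, 0, 0.14, 0, 0, 0], [0, 0, 0.142, 0, 0, 0], [0, 0, 0.142, 0, 0, 0], [0, 0, 0.142, 0, 0, 0]]

```text
clock: 3.05
ee_pos: [612.5, 270.3, 38.6]
tcp_rot: [179.9, -0.0, 111.0]
wrist_force: [-0.1, 0.1, -0.2]
opening: 85.6
```

```bash
python3 pl.py sent 0 0 0.142 0
python3 - <<'E'
from h import *
for n in ('side','top'):
    p,d=imaging.get_image(n); np.save(n+'2_p.npy',p)
    u,v=(299,160) if n=='side' else (198,188)
    cv2.imwrite(f'pics/{n}2.png',cv2.resize(p[v-45:v+45,u-50:u+50],None,fx=6,fy=6,interpolation=cv2.INTER_CUBIC)[:,:,::-1])
E
```

```text
cmd [612.07 270.19  38.02 111.  ] meas [612.47 270.33  38.65] [179.94  -0.   111.  ] F [-0.11  0.14 -0.2 ] t 3.05 open 85.6
```

View pics/side2.png

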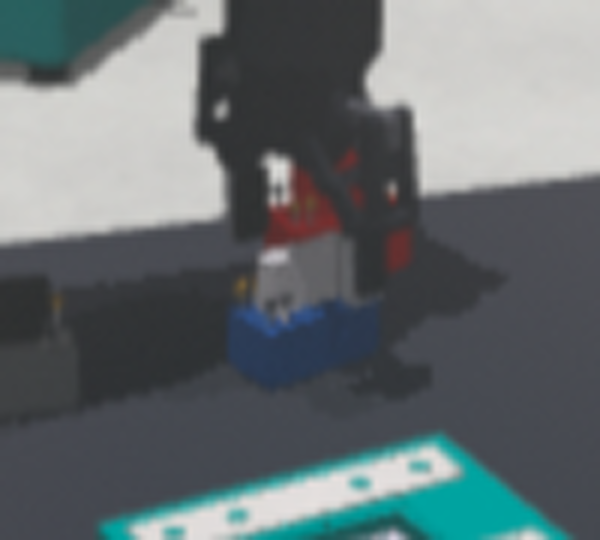

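View pics/top2.png

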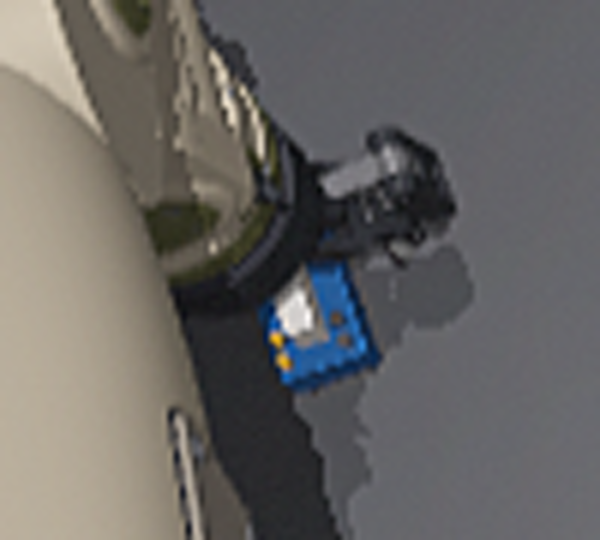

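The open fingers straddle the white rib at about (299,160) in the side view, and nothing is touched yet. Now I close.

Emit:
arm_command:
  motion:
    - [[0, 0, 0, 0, 0, 0], [0, 0, 0, 0, 0, 0], [0, 0, 0, 0, 0, 0], [0, 0, 0, 0, 0, 0], [0, 0, 0, 0, 0, 0], [0, 0, 0, 0, 0, 0], [0, 0, 0, 0, 0, 0], [0, 0, 0, 0, 0, 0], [0, 0, 0, 0, 0, 0], [0, 0, 0, 0, 0, 0]]
  claw: 0.0
  grip_force: 60

```text
clock: 4.15
ee_pos: [612.2, 270.3, 38.2]
tcp_rot: [180.0, -0.0, 111.0]
wrist_force: [0.2, 1.1, 1.5]
opening: 10.6
```

Emit:
arm_command:
  motion:
    - [[0, 0, -0.005, 0, 0, 0], [0, 0, -0.02, 0, 0, 0], [0, 0, -0.045, 0, 0, 0], [0, 0, -0.07, 0, 0, 0], [0, 0, -0.09, 0, 0, 0], [0, 0, -0.09, 0, 0, 0], [0, 0, -0.09, 0, 0, 0]]

```text
clock: 4.85
ee_pos: [612.0, 270.1, 127.8]
tcp_rot: [180.0, -0.0, 111.0]
wrist_force: [0.4, 0.3, -2.3]
opening: 11.0
```

```bash
python3 pl.py sent 0 0 -0.09 0; python3 pl.py go 555.8 20.2 128 102.2
```

```text
cmd [612.07 270.19 128.02 111.  ] meas [612.02 270.15 127.75] [179.99  -0.   111.  ] F [ 0.43  0.29 -2.25] t 4.85 open 11.0
shift m [-0.2132 -0.1421  0.    ] az 8.8
cmd [612.07 270.19 128.02 111.  ] meas [612.02 270.15 127.75] [179.99  -0.   111.  ] F [ 0.43  0.29 -2.25] t 4.85 open 11.0
```

Emit:
arm_command:
  motion:
    - [[-0.03, -0.02, 0, 0, 0, 2], [-0.07, -0.046, 0, 0, 0, 5], [-0.11, -0.073, 0, 0, 0, 9.1], [-0.15, -0.1, 0, 0, 0, 9.1], [-0.185, -0.123, 0, 0, 0, 9.1], [-0.205, -0.137, 0, 0, 0, 9.1], [-0.2132, -0.1421, 0, 0, 0, 9.1], [-0.2132, -0.1421, 0, 0, 0, 9.1], [-0.2132, -0.1421, 0, 0, 0, 9.1], [-0.2132, -0.1421, 0.02, 0, 0, 9.1], [-0.2132, -0.1421, 0.03, 0, 0, 9.1], [-0.2132, -0.1421, 0.03, 0, 0, 9.1], [-0.2132, -0.1421, 0.03, 0, 0, 9.1]]

```text
clock: 6.15
ee_pos: [555.7, 21.1, 97.8]
tcp_rot: [-180.0, -0.0, 102.0]
wrist_force: [-0.0, -0.1, -0.8]
opening: 11.1
```

```bash
python3 pl.py sent -0.2132 -0.1421 0.03 9.1;  python3 - <<'E'
from h import *
for n in ('side','top'):
    p,d=imaging.get_image(n); np.save(n+'3_p.npy',p)
    u,v=(307,195) if n=='side' else (303,214)
    cv2.imwrite(f'pics/{n}3.png',cv2.resize(p[v-45:v+45,u-60:u+60],None,fx=6,fy=6,interpolation=cv2.INTER_CUBIC)[:,:,::-1])
E
```

```text
cmd [555.81  20.23  98.02 101.9 ] meas [555.66  21.1   97.77] [-1.7995e+02 -3.0000e-02  1.0197e+02] F [-0.04 -0.07 -0.82] t 6.15 open 11.1
```

View pics/side3.png

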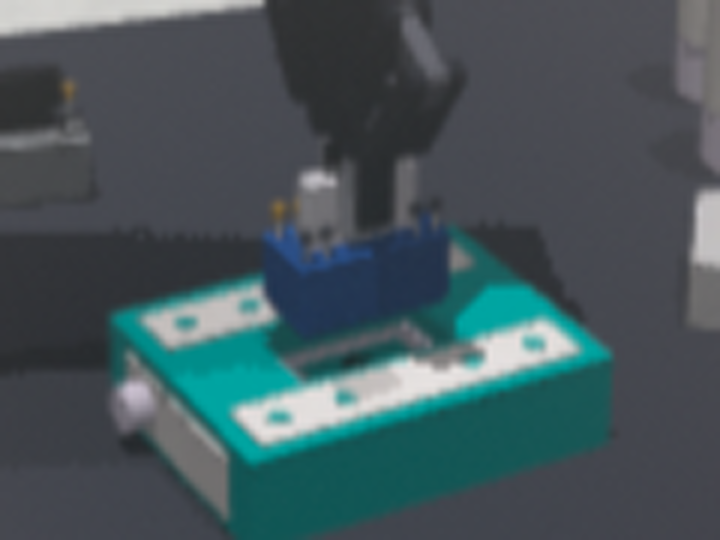

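View pics/top3.png

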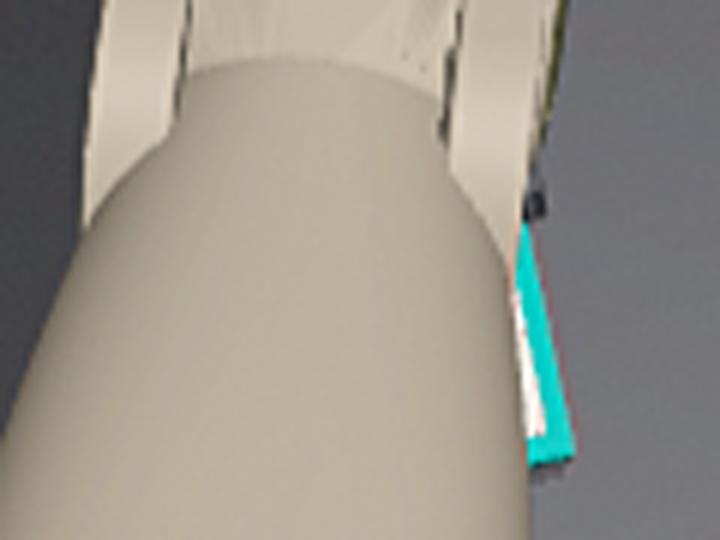

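The side view shows the cassette upright in the grip and just above the pocket (crop 360,290; pocket 350,355). The arm hides the top view. I'll overlay the expected edges on the side view to check the alignment between cassette and pocket.

```bash
cat > ov.py <<'E'
from h import *
import sys
def draw(src,out,cz,cx,cy,cyaw,u,v,dock=(555.8,20.2,11.9),k=6):
    p=np.load(src); m=model('side'); im=cv2.resize(p[v-45:v+45,u-60:u+60],None,fx=k,fy=k,interpolation=cv2.INTER_CUBIC)[:,:,::-1].copy()
    def poly(c,yaw,L,W,z,col):
        a=np.radians(yaw); R=np.array([[np.cos(a),-np.sin(a)],[np.sin(a),np.cos(a)]])
        q=np.array([[1,1],[-1,1],[-1,-1],[1,-1]])*[L/2,W/2]@R.T+c
        uv=(proj(m,np.c_[q,np.full(4,z)])-[u-60,v-45]+.5)*k
        cv2.polylines(im,[np.round(uv*8).astype(int)],True,col,1,cv2.LINE_AA,3)
    poly(dock[:2],dock[2],170,130,45,(0,0,255)); poly(dock[:2],dock[2],79,45,45,(0,0,255)); poly(dock[:2],dock[2],73,39,42,(0,128,255))
    poly((cx,cy),cyaw,70,36,cz+4,(0,255,255)); poly((cx,cy),cyaw,70,36,cz+34,(0,255,0)); poly((cx,cy),cyaw,50,12,cz+64,(255,0,255))
    cv2.imwrite(out,im)
E
python3 -c "
from ov import *
draw('side3_p.npy','pics/ov3.png',60,555.8,20.6,11.9,307,195)"
```

```text
(no output)
```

View pics/ov3.png

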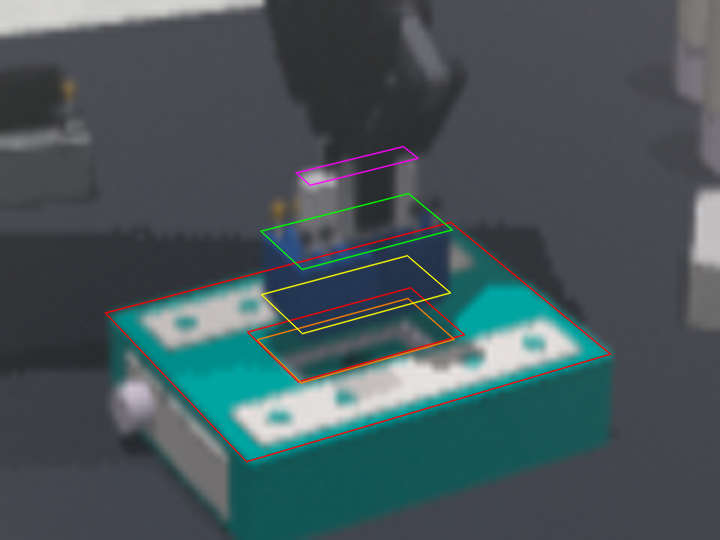

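The overlay matches to about 1–2 mm: the cassette's front corner is at (300,338) and the pocket's at (300,382). That is inside the 4.5 mm chamfer capture, so I lower into the mouth.

Emit:
arm_command:
  motion:
    - [[0, 0, 0.006, 0, 0, 0], [0, 0, 0.011, 0, 0, 0], [0, 0, 0.014, 0, 0, 0], [0, 0, 0.015, 0, 0, 0], [0, 0, 0.016, 0, 0, 0], [0, 0, 0.017, 0, 0, 0], [0, 0, 0.018, 0, 0, 0]]

```text
clock: 6.95
ee_pos: [555.9, 20.2, 80.0]
tcp_rot: [180.0, -0.0, 101.9]
wrist_force: [0.9, -0.3, -0.7]
opening: 11.0
```

Emit:
arm_command:
  motion:
    - [[0, 0, 0.001, 0, 0, 0], [0, 0, 0.002, 0, 0, 0], [0, 0, 0.003, 0, 0, 0]]

```text
clock: 7.25
ee_pos: [555.8, 20.2, 76.9]
tcp_rot: [180.0, -0.0, 101.9]
wrist_force: [0.1, -0.2, -1.9]
opening: 11.1
```

Emit:
arm_command:
  motion:
    - [[0, 0, 0.001, 0, 0, 0], [0, 0, 0.002, 0, 0, 0], [0, 0, 0.003, 0, 0, 0]]

```text
clock: 7.55
ee_pos: [555.8, 20.2, 73.9]
tcp_rot: [180.0, -0.0, 101.9]
wrist_force: [-0.4, 1.3, -1.9]
opening: 10.8
```

Emit:
arm_command:
  motion:
    - [[0, 0, 0.001, 0, 0, 0], [0, 0, 0.002, 0, 0, 0], [0, 0, 0.0025, 0, 0, 0]]

```text
clock: 7.85
ee_pos: [555.7, 20.3, 71.3]
tcp_rot: [-180.0, -0.0, 101.9]
wrist_force: [-0.2, 1.2, -1.1]
opening: 11.0
```

Emit:
arm_command:
  motion:
    - [[0, 0, 0.0005, 0, 0, 0], [0, 0, 0.001, 0, 0, 0]]

```text
clock: 8.05
ee_pos: [555.8, 20.3, 70.7]
tcp_rot: [180.0, -0.0, 101.9]
wrist_force: [-0.4, -0.1, 0.4]
opening: 10.8
```

Emit:
arm_command:
  motion:
    - [[0, 0, 0.0005, 0, 0, 0], [0, 0, 0.001, 0, 0, 0]]

```text
clock: 8.25
ee_pos: [555.8, 20.3, 69.7]
tcp_rot: [180.0, -0.0, 101.9]
wrist_force: [-1.6, 0.6, 1.0]
opening: 10.6
```

Emit:
arm_command:
  motion:
    - [[0, 0, 0.0005, 0, 0, 0], [0, 0, 0.001, 0, 0, 0]]

```text
clock: 8.45
ee_pos: [555.8, 20.3, 68.6]
tcp_rot: [180.0, -0.0, 101.9]
wrist_force: [-1.4, -0.5, 4.8]
opening: 10.7
```

Emit:
arm_command:
  motion:
    - [[0, 0, 0.0005, 0, 0, 0], [0, 0, 0.001, 0, 0, 0]]

```text
clock: 8.65
ee_pos: [555.9, 20.3, 68.0]
tcp_rot: [180.0, 0.0, 101.9]
wrist_force: [-3.0, 0.4, 7.4]
opening: 10.9
```

Emit:
arm_command:
  motion:
    - [[0, 0, 0.0005, 0, 0, 0], [0, 0, 0.001, 0, 0, 0]]

```text
clock: 8.85
ee_pos: [555.9, 20.3, 67.3]
tcp_rot: [180.0, 0.0, 101.9]
wrist_force: [-3.4, 0.3, 8.5]
opening: 10.7
```

Emit:
arm_command:
  motion:
    - [[0, 0, 0.0004, 0, 0, 0], [0, 0, 0.0008, 0, 0, 0]]

```text
clock: 9.05
ee_pos: [555.8, 20.3, 66.6]
tcp_rot: [180.0, 0.0, 101.9]
wrist_force: [-3.3, -0.7, 8.0]
opening: 10.9
```

Emit:
arm_command:
  motion:
    - [[0, 0, 0.0004, 0, 0, 0], [0, 0, 0.0008, 0, 0, 0]]

```text
clock: 9.25
ee_pos: [555.9, 20.2, 65.7]
tcp_rot: [180.0, 0.0, 101.9]
wrist_force: [-2.2, 0.3, 6.0]
opening: 11.3
```

Past the peak, and the force is falling. I go on in small steps.

Emit:
arm_command:
  motion:
    - [[0, 0, 0.0004, 0, 0, 0], [0, 0, 0.0008, 0, 0, 0]]

```text
clock: 9.45
ee_pos: [555.8, 20.3, 64.3]
tcp_rot: [180.0, -0.0, 101.9]
wrist_force: [-0.8, 0.4, 2.3]
opening: 10.7
```

Emit:
arm_command:
  motion:
    - [[0, 0, 0.0004, 0, 0, 0]]

```text
clock: 9.55
ee_pos: [555.8, 20.3, 63.6]
tcp_rot: [180.0, -0.0, 101.9]
wrist_force: [-0.8, -0.4, 0.4]
opening: 10.7
```

Emit:
arm_command:
  motion:
    - [[0, 0, 0, 0, 0, 0], [0, 0, 0, 0, 0, 0]]

```text
clock: 9.75
ee_pos: [555.8, 20.3, 63.5]
tcp_rot: [-180.0, -0.0, 101.9]
wrist_force: [-1.0, -0.3, 1.1]
opening: 10.7
```

Emit:
arm_command:
  motion:
    - [[0, 0, 0.0003, 0, 0, 0], [0, 0, 0.0003, 0, 0, 0]]

```text
clock: 9.95
ee_pos: [555.8, 20.2, 63.2]
tcp_rot: [-180.0, -0.0, 101.9]
wrist_force: [-0.1, 0.5, -0.3]
opening: 10.9
```

Emit:
arm_command:
  motion:
    - [[0, 0, 0.0003, 0, 0, 0], [0, 0, 0.0003, 0, 0, 0]]

```text
clock: 10.15
ee_pos: [555.8, 20.3, 63.1]
tcp_rot: [180.0, -0.0, 101.9]
wrist_force: [-0.6, -0.0, 2.3]
opening: 10.8
```

Emit:
arm_command:
  motion:
    - [[0, 0, 0.0003, 0, 0, 0], [0, 0, 0.0003, 0, 0, 0]]

```text
clock: 10.35
ee_pos: [555.9, 20.2, 63.1]
tcp_rot: [180.0, -0.0, 101.9]
wrist_force: [-0.4, 0.3, 4.4]
opening: 10.8
```

The TCP no longer moves (63.1) and the force rises gently to 4 N, so the cassette is home. I let go.

Emit:
arm_command:
  motion:
    - [[0, 0, -0.0003, 0, 0, 0], [0, 0, -0.0003, 0, 0, 0], [0, 0, -0.0003, 0, 0, 0], [0, 0, -0.0003, 0, 0, 0], [0, 0, -0.0003, 0, 0, 0], [0, 0, -0.0003, 0, 0, 0], [0, 0, -0.0003, 0, 0, 0]]
  claw: 0.05

```text
clock: 11.05
ee_pos: [555.8, 20.2, 63.1]
tcp_rot: [180.0, -0.0, 101.9]
wrist_force: [0.3, -0.7, 0.3]
opening: 49.9
```

Emit:
arm_command:
  motion:
    - [[0, 0, -0.01, 0, 0, 0], [0, 0, -0.03, 0, 0, 0], [0, 0, -0.06, 0, 0, 0], [0, 0, -0.1, 0, 0, 0], [0, 0, -0.1, 0, 0, 0], [0, 0, -0.1, 0, 0, 0]]

```text
clock: 11.65
ee_pos: [556.9, 20.1, 165.0]
tcp_rot: [179.8, 0.1, 101.9]
wrist_force: [-0.5, -0.0, -0.3]
opening: 49.9
```

```bash
python3 pl.py sent 0 0 -0.0649 0; python3 pl.py go 456 -232.3 120 101.9;  python3 - <<'E'
from h import *
for n in ('side',):
    p,d=imaging.get_image(n); np.save(n+'4_p.npy',p)
from ov import *
draw('side4_p.npy','pics/ov4.png',25,555.8,20.2,11.9,307,195)
u,v=307,195
cv2.imwrite('pics/side4.png',cv2.resize(p[v-45:v+45,u-60:u+60],None,fx=6,fy=6,interpolation=cv2.INTER_CUBIC)[:,:,::-1])
E
```

```text
cmd [555.81  20.23 162.92 101.9 ] meas [556.88  20.13 164.98] [1.798e+02 6.000e-02 1.019e+02] F [-0.54 -0.01 -0.28] t 11.65 open 49.9
shift m [-0.2265 -0.1497  0.0429] az -0.0
cmd [555.81  20.23 162.92 101.9 ] meas [556.88  20.13 164.98] [1.798e+02 6.000e-02 1.019e+02] F [-0.54 -0.01 -0.28] t 11.65 open 49.9
```

View pics/ov4.png

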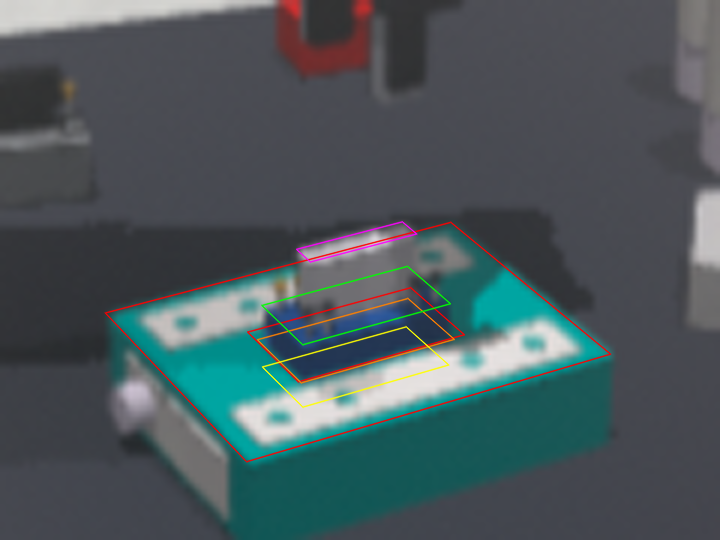

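The rib lies on the expected outline (magenta, about (355,240)) for a cassette origin of 25 mm, 8 mm below first rest. It is upright in the pocket. Now the green key, with the fingers shut.

Emit:
arm_command:
  motion:
    - [[-0.04, -0.026, 0, 0, 0, 0], [-0.08, -0.053, 0, 0, 0, 0], [-0.12, -0.079, 0, 0, 0, 0], [-0.16, -0.106, 0, 0, 0, 0], [-0.195, -0.129, 0, 0, 0, 0], [-0.216, -0.143, 0.01, 0, 0, 0], [-0.2265, -0.1497, 0.0429, 0, 0, 0], [-0.2265, -0.1497, 0.075, 0, 0, 0], [-0.2265, -0.1497, 0.093, 0, 0, 0], [-0.2265, -0.1497, 0.1009, 0, 0, 0], [-0.2265, -0.1497, 0.1009, 0, 0, 0], [-0.2265, -0.1497, 0.1009, 0, 0, 0], [-0.2265, -0.1497, 0.1009, 0, 0, 0]]
  claw: 0.0

```text
clock: 13.0
ee_pos: [456.9, -232.6, 63.2]
tcp_rot: [179.9, 0.1, 101.9]
wrist_force: [1.3, 0.8, 0.3]
opening: 0.2
```

```bash
python3 pl.py sent -0.2265 -0.1497 0.1009 0;  python3 - <<'E'
from h import *
p,d=imaging.get_image('side'); u,v=296,270
print(proj(model('side'),[[456,-232.3,48]]))
cv2.imwrite('pics/side5.png',cv2.resize(p[v-45:v+45,u-60:u+60],None,fx=6,fy=6,interpolation=cv2.INTER_CUBIC)[:,:,::-1])
E
```

```text
cmd [ 456.02 -232.27   62.02  101.9 ] meas [ 456.89 -232.63   63.24] [1.7992e+02 8.0000e-02 1.0192e+02] F [1.25 0.83 0.3 ] t 13.0 open 0.2
[[295.57164818 272.20007123]]
```

View pics/side5.png

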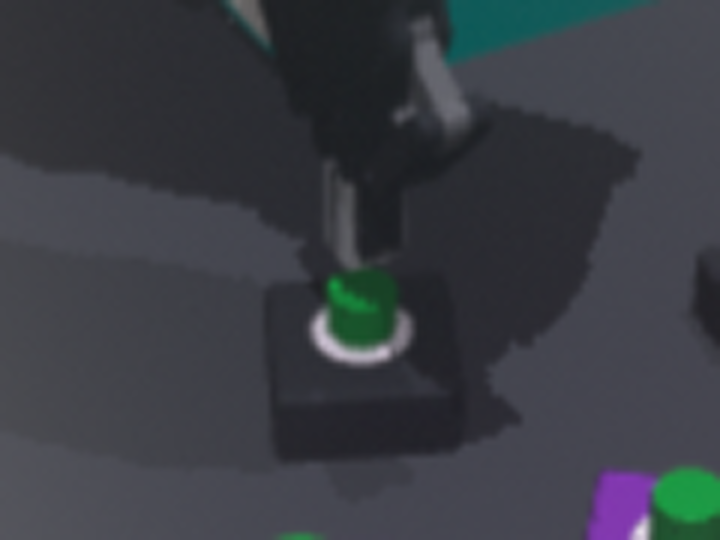

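The shut fingertips stand centred over the green key, tips at crop (365,255) and key at (362,300). Now I feel my way down.

Emit:
arm_command:
  motion:
    - [[0, 0, 0.002, 0, 0, 0], [0, 0, 0.004, 0, 0, 0], [0, 0, 0.006, 0, 0, 0], [0, 0, 0.007, 0, 0, 0], [0, 0, 0.008, 0, 0, 0]]

```text
clock: 13.55
ee_pos: [455.9, -232.2, 54.0]
tcp_rot: [-180.0, -0.0, 101.9]
wrist_force: [-0.0, 0.3, -0.7]
opening: 0.0
```

Emit:
arm_command:
  motion:
    - [[0, 0, 0.0005, 0, 0, 0], [0, 0, 0.001, 0, 0, 0], [0, 0, 0.0015, 0, 0, 0]]

```text
clock: 13.85
ee_pos: [456.0, -232.3, 52.6]
tcp_rot: [180.0, -0.0, 101.9]
wrist_force: [0.4, -0.1, 0.8]
opening: -0.1
```

Emit:
arm_command:
  motion:
    - [[0, 0, 0.0005, 0, 0, 0], [0, 0, 0.001, 0, 0, 0]]

```text
clock: 14.05
ee_pos: [456.0, -232.3, 51.6]
tcp_rot: [180.0, -0.0, 101.9]
wrist_force: [-0.4, 0.3, -0.4]
opening: -0.4
```

Emit:
arm_command:
  motion:
    - [[0, 0, 0.0005, 0, 0, 0], [0, 0, 0.001, 0, 0, 0]]

```text
clock: 14.25
ee_pos: [456.0, -232.2, 50.6]
tcp_rot: [180.0, -0.0, 101.9]
wrist_force: [-0.5, 0.0, 0.7]
opening: -0.1
```

Emit:
arm_command:
  motion:
    - [[0, 0, 0.0005, 0, 0, 0], [0, 0, 0.001, 0, 0, 0]]

```text
clock: 14.45
ee_pos: [456.1, -232.2, 49.6]
tcp_rot: [180.0, -0.0, 101.9]
wrist_force: [-0.1, -0.9, 0.1]
opening: -0.1
```

Emit:
arm_command:
  motion:
    - [[0, 0, 0.0005, 0, 0, 0], [0, 0, 0.001, 0, 0, 0]]

```text
clock: 14.65
ee_pos: [456.0, -232.3, 48.8]
tcp_rot: [-180.0, 0.0, 101.9]
wrist_force: [-1.6, 0.4, 4.0]
opening: 0.0
```

Emit:
arm_command:
  motion:
    - [[0, 0, 0.0004, 0, 0, 0], [0, 0, 0.0008, 0, 0, 0]]

```text
clock: 14.85
ee_pos: [455.9, -232.3, 48.1]
tcp_rot: [-180.0, 0.0, 101.9]
wrist_force: [-1.4, 0.3, 5.9]
opening: -0.2
```

Emit:
arm_command:
  motion:
    - [[0, 0, 0.0004, 0, 0, 0], [0, 0, 0.0008, 0, 0, 0]]

```text
clock: 15.05
ee_pos: [455.9, -232.3, 47.5]
tcp_rot: [-180.0, 0.0, 101.9]
wrist_force: [-1.6, 0.3, 5.7]
opening: 0.0
```

Emit:
arm_command:
  motion:
    - [[0, 0, 0.0004, 0, 0, 0], [0, 0, 0.0004, 0, 0, 0]]

```text
clock: 15.25
ee_pos: [456.0, -232.3, 47.0]
tcp_rot: [-180.0, 0.0, 101.9]
wrist_force: [-2.4, 0.3, 5.0]
opening: -0.4
```

Emit:
arm_command:
  motion:
    - [[0, 0, 0.0004, 0, 0, 0], [0, 0, 0.0004, 0, 0, 0]]

```text
clock: 15.45
ee_pos: [455.9, -232.3, 46.5]
tcp_rot: [-180.0, 0.0, 101.9]
wrist_force: [-2.7, 0.6, 4.7]
opening: 0.1
```

Emit:
arm_command:
  motion:
    - [[0, 0, 0.0004, 0, 0, 0], [0, 0, 0.0004, 0, 0, 0]]

```text
clock: 15.65
ee_pos: [455.9, -232.3, 45.8]
tcp_rot: [-180.0, -0.0, 101.9]
wrist_force: [-1.8, -0.1, 2.6]
opening: 0.4
```

Emit:
arm_command:
  motion:
    - [[0, 0, 0.0004, 0, 0, 0], [0, 0, 0.0004, 0, 0, 0]]

```text
clock: 15.85
ee_pos: [456.0, -232.2, 45.2]
tcp_rot: [-180.0, -0.0, 101.9]
wrist_force: [-0.7, -0.7, 1.6]
opening: 0.2
```

Emit:
arm_command:
  motion:
    - [[0, 0, 0.0003, 0, 0, 0], [0, 0, 0.0003, 0, 0, 0]]

```text
clock: 16.05
ee_pos: [456.1, -232.2, 45.0]
tcp_rot: [180.0, -0.0, 101.9]
wrist_force: [-0.1, -0.1, 1.2]
opening: 0.1
```

Emit:
arm_command:
  motion:
    - [[0, 0, 0.0003, 0, 0, 0], [0, 0, 0.0003, 0, 0, 0]]

```text
clock: 16.25
ee_pos: [456.1, -232.2, 44.8]
tcp_rot: [180.0, -0.0, 101.9]
wrist_force: [-0.2, -0.3, 1.1]
opening: -0.2
```

Emit:
arm_command:
  motion:
    - [[0, 0, 0.0003, 0, 0, 0], [0, 0, 0.0003, 0, 0, 0]]

```text
clock: 16.45
ee_pos: [456.1, -232.3, 44.8]
tcp_rot: [180.0, 0.0, 101.9]
wrist_force: [-1.2, 1.1, 3.7]
opening: -0.4
```

The key's stop is just felt at 3.7 N with no further travel, so the key is past its click. I raise.

Emit:
arm_command:
  motion:
    - [[0, 0, -0.002, 0, 0, 0], [0, 0, -0.005, 0, 0, 0], [0, 0, -0.01, 0, 0, 0], [0, 0, -0.03, 0, 0, 0], [0, 0, -0.06, 0, 0, 0], [0, 0, -0.1, 0, 0, 0], [0, 0, -0.13, 0, 0, 0], [0, 0, -0.13, 0, 0, 0], [0, 0, -0.13, 0, 0, 0]]

```text
clock: 17.35
ee_pos: [456.5, -232.6, 175.2]
tcp_rot: [179.9, 0.1, 101.9]
wrist_force: [0.3, 0.0, -1.2]
opening: 0.1
```

Run:
```python
from h import *
from ov import *
p,d=imaging.get_image('side'); np.save('side6_p.npy',p); cv2.imwrite('pics/side6.png',p[:,:,::-1])
draw('side6_p.npy','pics/ov6.png',25,555.8,20.2,11.9,307,195)
a=np.load('side0_p.npy'); f=lambda q: cv2.resize(q[255:305,270:325],None,fx=6,fy=6,interpolation=cv2.INTER_CUBIC)[:,:,::-1]
cv2.imwrite('pics/key6.png',np.hstack([f(a),f(p)]))
```

```text
(no output)
```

View pics/side6.png

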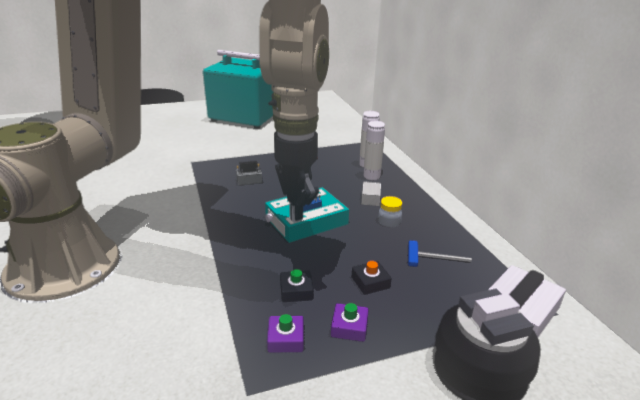

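View pics/ov6.png

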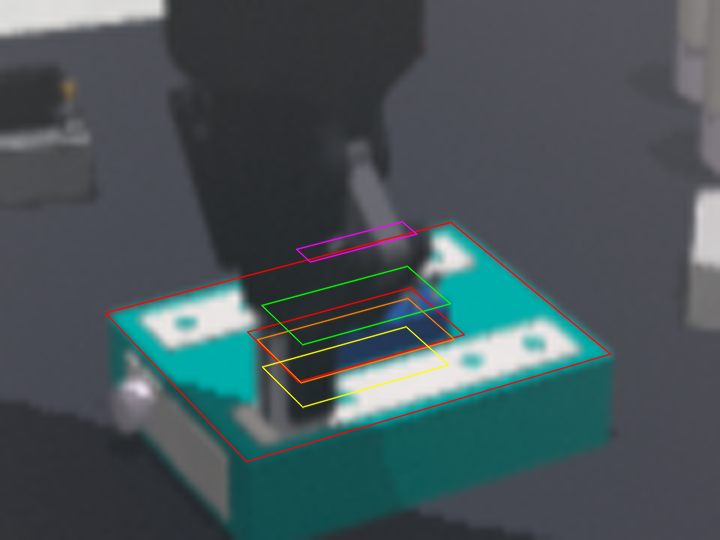

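View pics/key6.png

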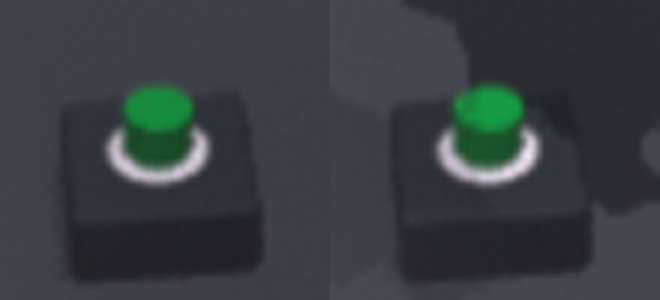

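The green key (296,275) is back at its starting height and the gripper hangs clear. It hides part of the cassette in this view, so I check the dock from above before handing in.

Run:
```python
from meas import *
p,d=imaging.get_image('top'); cv2.imwrite('pics/top7.png',p[:,:,::-1]); m=model('top')
h=cv2.cvtColor(up(p),cv2.COLOR_RGB2HSV);H,S,V=h[...,0],h[...,1],h[...,2]
rect(m,comp((H>100)&(H<112)&(S>120)&(V>120),(304,214)),59,'blue')
c=proj(m,[[555.8,20.2,89]])[0]; 
rect(m,comp((S<30)&(V>150),c),89,'rib')
```

```text
blue c [553.6   8.3] size [32.3 76.1] long axis yaw 170.2
rib c [555.6  20.8] size [12.2 51.9] long axis yaw 12.3
```

View pics/top7.png

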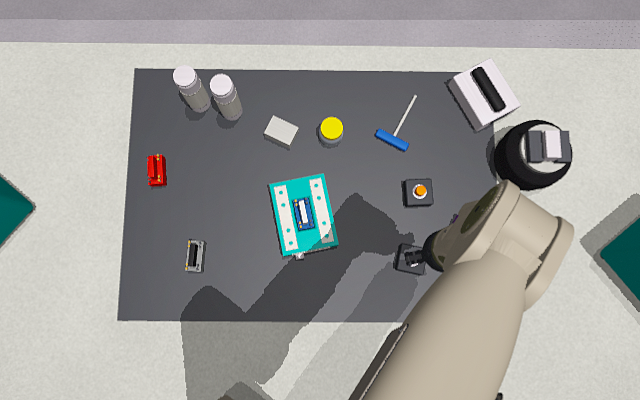

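The cassette sits square in the pocket at (304,214). The rib, at 89 mm, measures (555.6, 20.8) with yaw 12.3, and every bystander is where it was. I hand in.

```bash
python3 -c "
from rig import r
print(r.hand_in())"
```

```text
the job is handed in; nothing more can be done
None
```

The blue cassette is in the dock with its catch snapped, and the green key has been clicked and let back up. I handed the job in at about 17.5 s; no verdict was given.

- **Cassette:** I pushed it down in small steps. The push peaked at about 8.5 N, fell to about 0 N at the snap, then rose to 4.4 N when it was home, about 8 mm below first rest. Then I let go.
- **Key:** It peaked at about 6 N and snapped through to about 1 N. I touched the stop lightly at 3.7 N, then raised the arm.

**Last checks:**
- From above, the rib measured (555.6, 20.8) with yaw 12.3, against the dock's (555.8, 20.2) and 11.9. Its height fits the seated depth.
- The key is back at its starting height, the bystanders in view looked unmoved, and the robot is touching nothing.
- The outline check on the blue body disagreed: it gave a centre of (553.6, 8.3) and yaw 170. I put this down to the mask picking up more than the body, and relied on the rib and the picture.
- In both pushes I went slightly past the snap, until I just felt the stop, to be sure it had gone home.

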